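Work the stuck strainer off a citrus-press jug

ROBOT

A 6-joint arm with a two-finger parallel gripper is mounted at the origin on a cart in front of the work surface, level with it; the furniture and walls round the work are solid. World frame = base frame: x ahead of the robot, y to its left, z up, the work surface at z = 0. Lengths are in mm, angles in degrees, forces in N, time in s.
With the tool pointing down it reaches from about 350 to 850 mm from the base axis. Payload 8.1 kg.
Tool frame: the origin (TCP) lies at the very end of the fingers, on their centre line; the grasp point (between the pads) lies 19 mm behind it; z points along the fingers, y is the line along which they close (so a half turn about z gives the same grasp; the last joint's range is limited). The gripper opens to 85 mm and grips with 20 to 120 N. Pads are 22 mm wide; open, the fingers measure 114 mm over their backs; the gripper's body (76 mm by 85 mm) begins 54 mm behind the grasp point. The pads swing forward as they close: fully open they stand 13 mm farther back than shut.
Start: joints at [-4.893, 7.471, 85.268, -0, 87.261, -4.893], TCP at [600.004, 0.022, 199.692] pointing down, gripper open.
Joint ranges: [-169.43, 169.43], [-51.17, 129.36], [1.28, 143.12], [-76.62, 256.62], [0, 156.53], [-152.29, 152.29]. Speed limits (degrees/s): [136.94, 136.94, 159.86, 180, 180, 180].

INTERFACE

Orientations are given as [roll, pitch, yaw] about the fixed x, y, z axes, in that order (R = Rz(yaw) Ry(pitch) Rx(roll)).
In Python, from rig import env gives the robot as it stands.
- The arm moves only by the tool send_rows, never from a script. Its argument "targets" is one flat list of numbers, 7 for each row, row after row: the finger opening in mm, from 0 to 85.4, then the shift along the tool's x, y, z in normalised numbers (1 is 50 cm), then the turn, a rotation vector about the tool's x, y, z in fractions of the full range, 1 being 4 rad. In form: [gripper, tx, ty, tz, rx, ry, rz, gripper, tx, ty, tz, rx, ry, rz, ...]. A call has 1 to 12 rows; each row is the pose to reach, as a shift and turn from the pose commanded when the call began, along the tool's axes at that moment; what a row does not reach only later rows make up. A row lasts 1/10 s, in which the tool goes at most 50 mm and 8.59 degrees, less where a joint would pass 70% of its speed; a pose out of reach is approached as far as the arm can. A call with a gripper value outside its range is refused whole. The fingers move at their own pace and stop on an object; "squeeze" is the grip in N (left out, the last holds). Time passes only in rows, so rows that repeat a pose let the fingers close. It gives the time, the measured TCP pose, the force, the opening and the grip force at its end, in the units of the state.
- env.sense(): the state, without advancing time (a new reading comes with each control period).
- env.read_camera(name): name is "scene" or "side" or "wrist"; returns the picture (384x512x3 uint8, red, green, blue); there is no depth.
- env.camera_info(name): a dict with "intrinsics" (3x3 intrinsics, pixels), "k1" (the pictures are not rectified: a ray, as slopes to the right and down, at radius r is drawn at 1 + k1 r^2 times it, then the intrinsics apply), "R" (3x3) and "t" (3): a world point X has camera coordinates R X + t. Camera axes: x right, y down, z forward; pixel columns grow to the right and rows downward; lengths in mm; the calibration is good to about 2 mm. A picture is of the moment at which its call begins: read the wrist's pose just before it. camera_info takes no time and is no camera call; for the wrist camera it gives the pose at the moment of the call.
- env.job_done(): hands the job in; it is judged then, once.
Trained networks look in the newest picture that a camera, given by its name, has taken for a name from the list of things; names that differ only in an ending like _2 or _b are one class to them, and where a whole thing is asked for, a point or a joint stands for the part that bears it (a point fixed in the world has none). Each returns a list of dicts, best first, with "p" (0 to 1); they miss things now and then, are a little off and sometimes report something else, mostly with a low value. They report only what shows in the picture. A call takes as long as a camera call. They do not tell look-alikes from the thing itself.
- env.look_for(camera, query): "rect" ([left, top, width, height] in pixels, round what is visible of it).
- env.regions_of(camera, query): "mask" (384x512 bool, what is visible of it) and "rect" ([left, top, width, height] in pixels, round what is visible of it).
- env.pinpoint(camera, query): "location" ([column, row] in pixels: a listed point, or the origin of a listed thing).
The state is a dict: "t": time; "joint_positions": joint angles; "qvel": joint speeds; "effort": joint torques, N m; "tool_pos": TCP position; "eef_rot": TCP orientation; "contact_force": force on the tool from outside, world axes, zero at the start; "ft_torque": the same for the moment, N m; "opening": finger opening in mm; "grasp_force": force on a finger pad.
Only numpy, scipy, OpenCV 4.12 (cv2) and the standard library are available. Lean on these libraries where they do the work, as an engineer would, in place of code of your own. Each camera call takes 0.05 s, during which the arm holds its last target. There are 200 camera calls.

TASK

The twist-lock strainer (orange) of the citrus press is stuck in its jug. Turn it until you feel its hidden catches let go, work it out of the tight seal by turning it to and fro, and lift it straight off without pulling the jug up out of its base. Then set the strainer down gently, upright, in the middle of the white saucer; the jug stays seated and everything else on the worktop stays where it is.

Things in the scene. Friction and masses are not known exactly. Their poses are not given: they have to be found in the camera images.
- strainer: Orange plastic strainer with a ribbed reamer dome, nested in the jug's mouth; 118 mm across, 103 mm high, about 0.14 kg. Origin: centre of its underside, z up. Heights above it: round collar, 89 mm across, 0 to 27 mm (inside the jug); flange, 118 mm across, 27 to 34 mm (on the jug's rim); reamer above. Lifted 13 mm it is past catches and seal, 27 mm clear of the jug.
- reamer_grip (a point): Point on the strainer's axis, 48 mm above its origin, in the middle of the part to grip from above: eight upright ribs (one along the strainer's +x, then every 45 degrees), 54 mm across and almost straight-sided from 34 to 62 mm above the strainer's origin, rounding in to the tip at 103 mm. Fingertips must stay above the flange (34 mm).
- seal (a point): On the jug's axis, 17 mm below its rim: sealing lip of a dark liner in the mouth. It grips the collar; a straight pull slips at 12 to 20 N, more than the jug weighs, so the jug comes up instead. Turning (0.5 to 0.9 N m) breaks this dry friction; lift little by little while turning to and fro. If the pull reaches the jug's weight, stop lifting.
- catches (a point): On the jug's axis, 5 mm below its rim. The liner has three catches, 75 degrees long, 120 apart, 3 mm high; three lugs on the collar, 19 degrees long, sit under them with 1.5 mm of play and lock the strainer down. The liner sits at an unknown angle: the lugs come free in a gap of 26 degrees that begins 10 to 47 degrees round, one way or the other, and is only felt: the pull falls off.
- juice_jug: Clear jug, white side handle towards its -y (reaching 95 mm from the axis), spout at +y; 112 mm across, 95 mm to the rim, 0.45 to 0.7 kg. Origin: centre of its underside, z up. Its square foot (77 mm) sits loosely in the base: it cannot turn (a few degrees of play) but can be lifted out. Seated, its origin is 13 mm above the base's, and the strainer's origin 68 mm above the jug's.
- juicer_base: Square white base of the press, 100 x 100 x 26 mm, held firmly on the worktop by its suction foot. Origin: centre of its underside, z up. A square recess, 80 mm wide and 13 mm deep, takes the jug's foot.
- saucer: White china saucer with a blue sketch, 120 mm across, 12 mm high, standing firmly on the worktop (it does not slide). Origin: centre of its underside, z up. The strainer's underside stands about 10 mm above the saucer's origin.
- garlic: Garlic bulb, 60 mm, stands on the worktop; not part of the job
- lemon: Lemon, 71 x 53 x 51 mm, stands on the worktop; not part of the job
Not all that is in view belongs to the job. Of the things shaped like the strainer, the orange one is meant.

How it is judged:
By the outcome, as a careful person would: the job done as asked, in the order asked, and still so for the second after the job is handed in, with the robot touching nothing.
It also fails if it takes over 67 s, if anything falls off the work surface, if the arm or the gripper's body presses on something with over 40 N, if the wrist force passes 120 N, or if a joint passes its speed limit or range.

## Working session

There is one attempt and no reset: what is moved stays moved. The work goes in short steps, Python scripts to look and compute and a tool call to move; the robot and the scene stay as the last step left them, time stands still between calls to the robot, and variables do not carry over. Pictures are saved under pics/ and viewed, at most 10 in all, crops included, and the job is handed in when it is done.

Besides the shell and the picture viewer there is one more tool, called after "Request:" in YAML: its name, and indented under it one key for each argument. send_rows: Moves the arm, as the interface text tells. Its arguments: {"type":"object","properties":{"targets":{"type":"array"},"squeeze":{"type":"number"}},"required":["targets"]}

```bash
ls; mkdir -p pics; cat > h.py <<'E'
import numpy as np, cv2
from rig import env
def save(n,f):
    im=env.read_camera(n); cv2.imwrite(f,im[:,:,::-1]); return im
def ray(n,px,info=None):
    c=info or env.camera_info(n); K=np.array(c["intrinsics"]);R=np.array(c["R"]);t=np.array(c["t"])
    d=np.linalg.inv(K)@[px[0],px[1],1.]; s=d[:2].copy(); u=s.copy()
    for _ in range(20): u=s/(1+c["k1"]*(u@u))
    v=R.T@[u[0],u[1],1]; return -R.T@t, v/np.linalg.norm(v)
def atz(n,px,z,info=None):
    o,v=ray(n,px,info); return o+v*(z-o[2])/v[2]
def tri(rs):
    A=np.zeros((3,3));b=np.zeros(3)
    for o,v in rs: P=np.eye(3)-np.outer(v,v);A+=P;b+=P@o
    x=np.linalg.solve(A,b); return x,[np.linalg.norm((np.eye(3)-np.outer(v,v))@(x-o)) for o,v in rs]
def proj(n,X,info=None):
    c=info or env.camera_info(n); p=np.array(c["R"])@X+np.array(c["t"]); s=p[:2]/p[2]; s=s*(1+c["k1"]*(s@s))
    return (np.array(c["intrinsics"])@[s[0],s[1],1])[:2]
E
python3 - <<'E'
from h import *
ims=[save(n,f"pics/{n}0.png") for n in("scene","side","wrist")]
a=np.vstack([np.hstack(ims[:2]),np.hstack([ims[2],ims[2]*0])]);cv2.imwrite("pics/all0.png",cv2.resize(a[:,:,::-1],(800,600)))
for n in("scene","side","wrist"):
    for q in("strainer","reamer_grip","juice_jug","saucer","juicer_base"):
        print(n,q,[(np.round(d["location"]),round(d["p"],2)) for d in env.pinpoint(n,q)][:4],[(np.round(d["rect"]),round(d["p"],2)) for d in env.look_for(n,q)][:3])
print(env.sense())
E
```

```text
pics
scene strainer [(array([327., 252.]), 0.8), (array([267., 249.]), 0.79)] [(array([306., 224.,  50.,  44.]), 0.61), (array([247., 223.,  43.,  32.]), 0.58)]
scene reamer_grip [(array([269., 235.]), 0.64), (array([331., 241.]), 0.59)] [(array([248., 218.,  42.,  43.]), 0.64), (array([306., 224.,  49.,  44.]), 0.56)]
scene juice_jug [(array([327., 272.]), 0.88)] [(array([305., 257.,  53.,  30.]), 0.98)]
scene saucer [(array([236., 214.]), 0.7)] [(array([219., 196.,  38.,  23.]), 0.92)]
scene juicer_base [(array([324., 271.]), 0.84)] [(array([307., 226.,  49.,  43.]), 0.74), (array([300., 262.,  52.,  35.]), 0.66)]
side strainer [(array([282., 150.]), 0.77), (array([283., 205.]), 0.67), (array([259., 245.]), 0.54)] [(array([265., 127.,  33.,  31.]), 0.72), (array([268., 183.,  35.,  31.]), 0.68)]
side reamer_grip [(array([284., 194.]), 0.92), (array([282., 143.]), 0.69)] [(array([264., 129.,  39.,  28.]), 0.74), (array([266., 179.,  41.,  37.]), 0.71)]
side juice_jug [(array([282., 166.]), 0.93)] [(array([269., 149.,  30.,  27.]), 0.74), (array([237., 229.,  46.,  35.]), 0.27)]
side
[... 813 characters left out ...]
)]
{'t': 1.65, 'joint_positions': array([-4.89609048e+00,  7.47104454e+00,  8.52690851e+01,  1.05402001e-03,
        8.72596381e+01, -4.89328761e+00]), 'qvel': array([ 0.06757995, -0.04100739,  0.08421537,  0.08580706, -0.01380011,
        0.0616262 ]), 'effort': array([-7.44128229e-04, -5.69297862e+01, -5.00859296e+01, -2.42141068e-04,
        1.24543818e-03,  3.70340047e-05]), 'tool_pos': array([ 6.00005421e+02, -2.55107724e-03,  1.99681158e+02]), 'eef_rot': array([ 1.79999679e+02, -1.02917107e-03,  8.99971467e+01]), 'contact_force': array([-0.47766753, -0.04735612, -0.35048807]), 'ft_torque': array([ 0.04060624,  0.0178255 , -0.05232656]), 'grasp_force': 0.0, 'opening': 85.66848955729384}
```

View pics/all0.png

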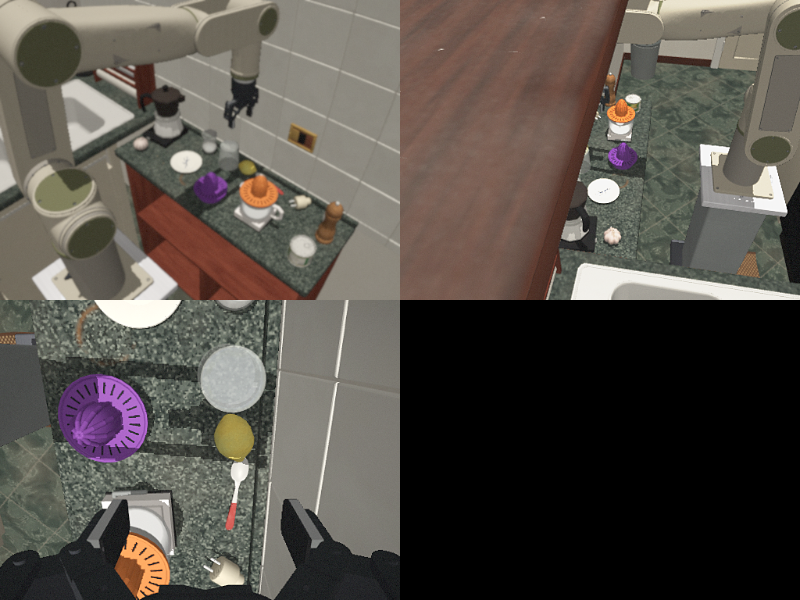

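The orange strainer in its jug is at scene (328,247), side (282,150) and wrist (162,325). The purple one is the look-alike. The saucer is at scene (237,206) and side (261,245).

```bash
python3 - <<'E'
from h import *
print(np.round(tri([ray("scene",(327,252)),ray("side",(282,150)),ray("wrist",(162,325))]),1) if 0 else "")
for nm,l in dict(strainer=[("scene",(327,252)),("side",(282,150)),("wrist",(162,325))],grip=[("scene",(331,241)),("side",(282,143)),("wrist",(151,363))],jug=[("scene",(327,272)),("side",(282,166)),("wrist",(178,286))],saucer=[("scene",(237.5,207)),("side",(259.5,245))]).items():
    x,e=tri([ray(*a) for a in l]);print(nm,x.round(1),np.round(e,1))
for n in("scene","side","wrist"):
    c=env.camera_info(n);print(n,(-np.array(c["R"]).T@c["t"]).round(),np.array(c["intrinsics"])[0,0]);print(np.array(c["R"]).round(2))
E
```

```text
strainer [ 495.3 -163.3   89.7] [3.4 4.4 1.7]
grip [ 497.3 -166.2  127. ] [0.4 5.1 5.2]
jug [ 494.9 -169.7   15.6] [1.2 3.6 3.9]
saucer [517.4 179.5   4.6] [1. 1.]
scene [-148. -539.  912.] 444.3809966617442
[[ 0.69 -0.72 -0.  ]
 [-0.48 -0.46 -0.75]
 [ 0.54  0.52 -0.67]]
side [ 386. 1065. 1060.] 470.1138804370225
[[-0.99 -0.16  0.  ]
 [-0.11  0.68 -0.73]
 [ 0.12 -0.72 -0.69]]
wrist [599.  83. 375.] 343.11199604241716
[[ 1.   -0.   -0.  ]
 [ 0.   -0.95  0.32]
 [-0.   -0.32 -0.95]]
```

The manual's scale: shifts go in shares of 50 cm and turns go in shares of 4 rad. Converting my numbers, 180 mm / 500 = 0.36, 170 mm / 500 = 0.34.

Request:
send_rows:
  targets: [85,0.08,-0.04,-0.03,0,0,0,85,0.17,-0.08,-0.06,0,0,0,85,0.26,-0.12,-0.09,0,0,0,85,0.34,-0.166,-0.12,0,0,0,85,0.36,-0.166,-0.12,0,0,0,85,0.36,-0.166,-0.12,0,0,0,85,0.36,-0.166,-0.12,0,0,0]

```text
t: 2.35
tool_pos: [517.1, 179.4, 259.1]
eef_rot: [-180.0, 0.0, 90.0]
contact_force: [0.7, -0.0, 0.9]
opening: 85.0
grasp_force: 0.0
```

```bash
python3 - <<'E'
from h import *
im=save("wrist","pics/w1.png")
i=env.camera_info("wrist"); r=env.regions_of("wrist","saucer");p=env.pinpoint("wrist","saucer")
print(env.sense()["tool_pos"].round(1))
for d in r:
    m=d["mask"].astype(np.uint8);c=cv2.findContours(m,0,1)[0];c=max(c,key=len)
    pts=np.array([atz("wrist",q[0],11,i)[:2] for q in c]).astype(np.float32)
    print(d["p"],d["rect"],cv2.minEnclosingCircle(pts),cv2.fitEllipse(pts))
print([(d["location"],d["p"],atz("wrist",d["location"],0,i).round(1)) for d in p])
np.save("w1i.npy",i,allow_pickle=True)
E
```

```text
[517.2 178.5 258.8]
0.57 [214.3, 94.6, 97.6, 94.9] ((514.6880493164062, 178.01585388183594), 62.374202728271484) ((515.591796875, 178.18702697753906), (119.6907958984375, 121.6413345336914), 47.2700080871582)
[([261.3, 141.8], 0.84, array([514.3, 178. ,   0. ]))]
```

View pics/w1.png

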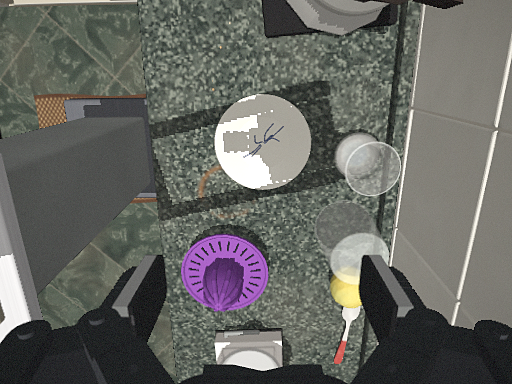

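In the tool's units: -347 mm / 500 = -0.694, -310 mm / 500 = -0.62.

Request:
send_rows:
  targets: [85,-0.08,-0.01,0,0,0,0,85,-0.17,-0.02,0,0,0,0,85,-0.26,-0.03,0,0,0,0,85,-0.35,-0.044,0,0,0,0,85,-0.44,-0.044,0,0,0,0,85,-0.53,-0.044,0,0,0,0,85,-0.62,-0.044,0,0,0,0,85,-0.694,-0.044,0,0,0,0,85,-0.694,-0.044,0,0,0,0,85,-0.694,-0.044,0,0,0,0]

```text
t: 3.5
tool_pos: [494.3, -168.6, 259.0]
eef_rot: [-179.9, -0.0, 89.8]
contact_force: [-0.2, 0.4, 0.5]
opening: 85.0
grasp_force: 0.0
```

```bash
python3 - <<'E'
from h import *
im=save("wrist","pics/w2.png");i=env.camera_info("wrist");np.save("w2i.npy",i,allow_pickle=True)
print(env.sense()["tool_pos"].round(1))
for q,z in(("strainer",81),("reamer_grip",129),("juice_jug",13)):
    print(q,[(np.round(d["location"],1),round(d["p"],2),atz("wrist",d["location"],z,i).round(1)) for d in env.pinpoint("wrist",q)])
E
```

```text
[ 494.5 -167.5  259.1]
strainer [(array([266.1, 155.8]), 0.72, array([ 497.2, -167.3,   81. ]))]
reamer_grip [(array([263.4, 163.9]), 0.77, array([ 494.3, -163.7,  129. ]))]
juice_jug []
```

View pics/w2.png

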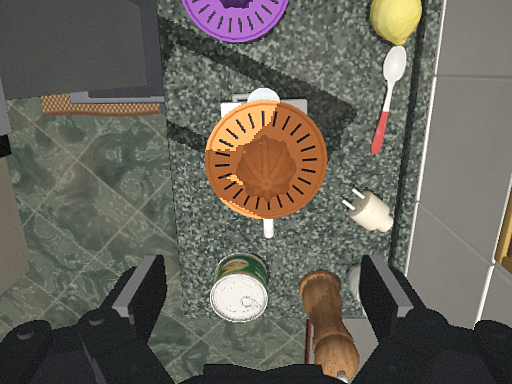

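```bash
python3 - <<'E'
from h import *
im=cv2.imread("pics/w2.png");i=np.load("w2i.npy",allow_pickle=True).item()
hsv=cv2.cvtColor(im,cv2.COLOR_BGR2HSV);m=cv2.inRange(hsv,(5,120,90),(20,255,255));
m[:90]=0;m[230:]=0;m[:,:195]=0;m[:,340:]=0
m=cv2.morphologyEx(m,cv2.MORPH_CLOSE,np.ones((9,9)));c=max(cv2.findContours(m,0,1)[0],key=cv2.contourArea)
for z in(108,115):
    P=np.array([atz("wrist",q[0],z,i)[:2] for q in c]).astype(np.float32)
    print(z,cv2.minEnclosingCircle(P),cv2.fitEllipse(P),P.min(0),P.max(0))
print("mill base",atz("wrist",(320,283),0,i).round(),"can",atz("wrist",(240,265),0,i).round())
print("handle end",atz("wrist",(269,236),80,i).round(),[proj("wrist",np.array([496,-167+d,z]),i).round() for d,z in((0,115),(0,184))])
# mill height: scene top
o=[ray("scene",(425,262)),ray("side",(272,95))];x,e=tri(o);print("mill top",x.round(),e)
s=cv2.imread("pics/scene0.png")[200:330,250:470]
a=cv2.resize(im[95:225,200:335],(540,520),interpolation=cv2.INTER_CUBIC);b=cv2.resize(s,(260,154))
a=np.hstack([a,np.zeros((520,260,3),np.uint8)]);a[:154,540:]=b
s2=cv2.imread("pics/side0.png")[70:200,230:330];a[170:508,540:]=cv2.resize(s2,(260,338));cv2.imwrite("pics/crop1.png",a)
E
```

```text
108 ((496.31597900390625, -167.5994110107422), 60.41963577270508) ((496.3727722167969, -167.66920471191406), (118.7944564819336, 119.54076385498047), 102.21598815917969) [ 436.76108 -226.82504] [ 556.5639  -108.09272]
115 ((496.2637634277344, -165.8185272216797), 59.12434768676758) ((496.3193359375, -165.88671875), (116.24769592285156, 116.9780044555664), 102.21607971191406) [ 437.98563 -223.77434] [ 555.2201  -107.58745]
mill base [ 578. -379.    0.] can [ 460. -348.    0.]
handle end [ 501. -261.   80.] [array([265., 164.]), array([266., 186.])]
mill top [ 561. -377.  165.] [np.float64(2.4424780849240055), np.float64(2.4424780849239602)]
```

View pics/crop1.png

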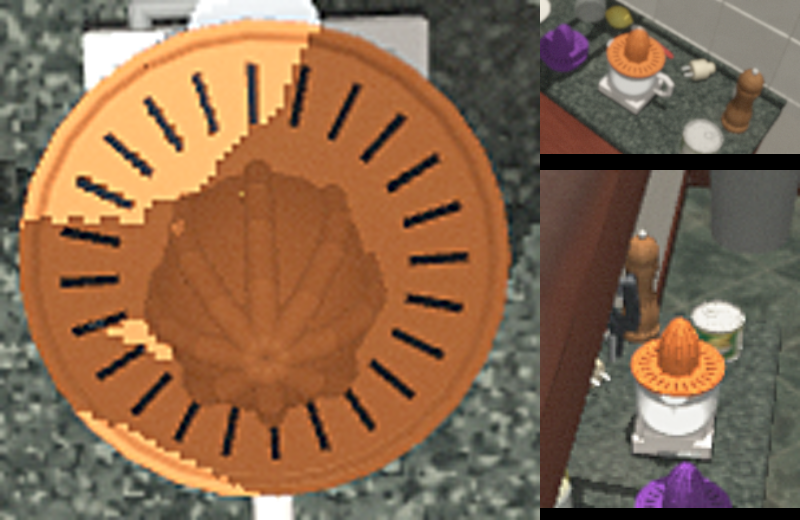

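In the tool's units: 139.7 mm / 500 = 0.2794, 1.3 mm / 500 = 0.0026, -0.052 rad / 4 = -0.013.

Request:
send_rows:
  targets: [85,0.0006,0.0026,0.05,0,0,-0.013,85,0.0006,0.0026,0.11,0,0,-0.013,85,0.0006,0.0026,0.17,0,0,-0.013,85,0.0006,0.0026,0.22,0,0,-0.013,85,0.0006,0.0026,0.25,0,0,-0.013,85,0.0006,0.0026,0.264,0,0,-0.013,85,0.0006,0.0026,0.274,0,0,-0.013,85,0.0006,0.0026,0.2794,0,0,-0.013,85,0.0006,0.0026,0.2794,0,0,-0.013,85,0.0006,0.0026,0.2794,0,0,-0.013]
  squeeze: 30

```text
t: 4.7
tool_pos: [496.9, -167.0, 121.0]
eef_rot: [179.9, 0.0, 93.0]
contact_force: [0.1, -0.5, 0.1]
opening: 85.5
grasp_force: 0.0
```

Request:
send_rows:
  targets: [60,0,0,0,0,0,0,60,0,0,0,0,0,0,45,0,0,0,0,0,0,45,0,0,0,0,0,0,45,0,0,0,0,0,0,45,0,0,0,0,0,0,45,0,0,0,0,0,0]
  squeeze: 30

```text
t: 5.4
tool_pos: [496.3, -166.7, 120.0]
eef_rot: [-180.0, -0.0, 93.0]
contact_force: [-0.2, -0.2, -0.4]
opening: 44.6
grasp_force: 0.0
```

```bash
python3 - <<'E'
from h import *
s=env.sense();print(s)
a=[cv2.resize(env.read_camera(n)[y:y+130,x:x+150],(450,390)) for n,x,y in(("scene",250,190),("side",220,70))]
cv2.imwrite("pics/g1.png",cv2.resize(np.hstack(a)[:,:,::-1],(800,346)))
E
```

```text
{'t': 5.4, 'joint_positions': array([-2.41769996e+01, -1.39099363e+00,  1.02893816e+02, -5.53609378e-04,
        7.85007932e+01, -2.71553838e+01]), 'qvel': array([-0.01007424,  0.07464925,  0.00361768,  0.08506192,  0.04005825,
        0.00371363]), 'effort': array([-3.65726621e-03, -4.70183229e+01, -4.82841110e+01, -2.99504909e-04,
        1.92099928e-03,  4.94487540e-05]), 'tool_pos': array([ 496.28257729, -166.68009135,  119.97154569]), 'eef_rot': array([-1.79996535e+02, -1.16766129e-03,  9.29784946e+01]), 'contact_force': array([-0.16346595, -0.21112586, -0.4206248 ]), 'ft_torque': array([-0.00113089, -0.00345183, -0.00149477]), 'grasp_force': 0.0, 'opening': 44.60521405194888}
```

View pics/g1.png

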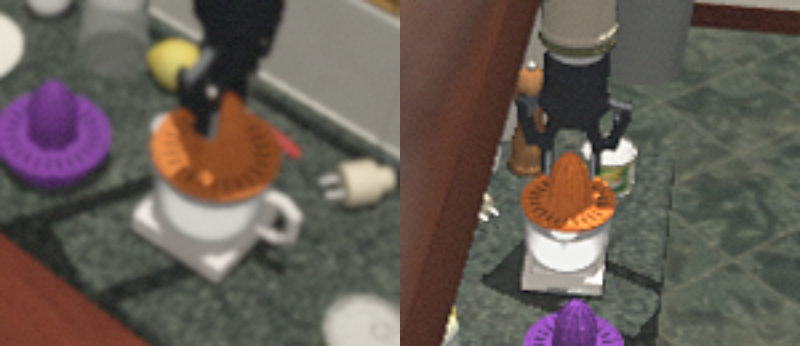

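Fingers closed to 44.6 mm without contact. I need to see why before going on.

```bash
python3 - <<'E'
from h import *
A=[]
for n,x,y in(("scene",250,190),("side",220,70),("wrist",180,130)):
    im=env.read_camera(n)[:,:,::-1].copy()
    print(n,[(q,np.round(d["location"]),round(d["p"],2)) for q in("strainer","reamer_grip") for d in env.pinpoint(n,q)])
    w,h=(150,130) if n!="wrist" else (512,384)
    if n=="wrist": x=y=0
    c=im[y:y+h,x:x+w]; k=400/w; c=cv2.resize(c,(400,300),interpolation=cv2.INTER_CUBIC)
    for P,col in(((496.3,-166.7,120),(255,0,0)),((474,-168,120),(0,255,0)),((518.6,-165.5,120),(0,255,0)),((496.3,-166.5,81),(0,0,255)),((496.3,-166.5,184),(255,0,255))):
        p=proj(n,np.array(P)); print(P,p.round()); cv2.circle(c,(int((p[0]-x)*400/w),int((p[1]-y)*300/h)),3,col,-1)
    A.append(c)
A.append(A[0]*0);cv2.imwrite("pics/g2.png",np.vstack([np.hstack(A[:2]),np.hstack(A[2:])]))
E
```

```text
scene [('strainer', array([269., 247.]), 0.64), ('strainer', array([330., 252.]), 0.57), ('reamer_grip', array([331., 241.]), 0.86), ('reamer_grip', array([269., 239.]), 0.75)]
(496.3, -166.7, 120) [331. 243.]
(474, -168, 120) [326. 249.]
(518.6, -165.5, 120) [336. 238.]
(496.3, -166.5, 81) [329. 254.]
(496.3, -166.5, 184) [334. 224.]
side [('strainer', array([282., 149.]), 0.96), ('strainer', array([281., 207.]), 0.87), ('reamer_grip', array([286., 192.]), 0.91), ('reamer_grip', array([282., 142.]), 0.81)]
(496.3, -166.7, 120) [283. 143.]
(474, -168, 120) [290. 144.]
(518.6, -165.5, 120) [276. 143.]
(496.3, -166.5, 81) [282. 153.]
(496.3, -166.5, 184) [284. 127.]
wrist [('strainer', array([263., 201.]), 0.67), ('reamer_grip', array([264., 236.]), 0.81)]
(496.3, -166.7, 120) [264. 229.]
(474, -168, 120) [225. 229.]
(518.6, -165.5, 120) [304. 229.]
(496.3, -166.5, 81) [264. 203.]
(496.3, -166.5, 184) [265. 300.]
```

View pics/g2.png

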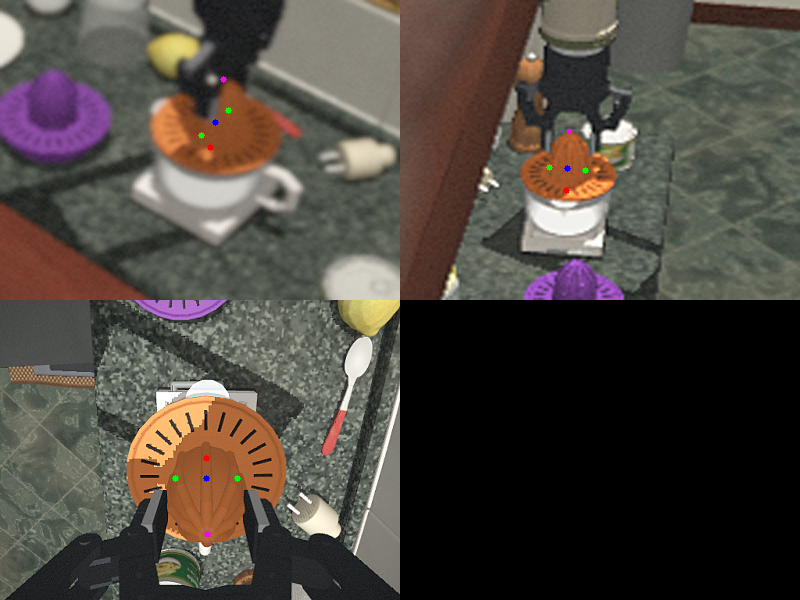

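The wrist view shows the fingers straddling the dome correctly, closed almost on it. I'll close further and watch the readings.

Request:
send_rows:
  targets: [30,0,0,0,0,0,0,20,0,0,0,0,0,0,10,0,0,0,0,0,0,10,0,0,0,0,0,0,10,0,0,0,0,0,0,10,0,0,0,0,0,0]
  squeeze: 50

```text
t: 6.55
tool_pos: [496.6, -166.8, 120.2]
eef_rot: [180.0, 0.0, 93.0]
contact_force: [2.3, 0.4, 1.9]
opening: 38.1
grasp_force: 49.0
```

```bash
python3 - <<'E'
from h import *
s=env.sense();print({k:np.round(s[k],2) for k in("t","tool_pos","eef_rot","contact_force","ft_torque","opening","grasp_force")})
im=save("wrist","pics/w4.png");side=env.read_camera("side")[90:180,230:330][:,:,::-1]
a=np.hstack([cv2.resize(im[160:384,100:430][:,:,::-1],(480,326)),cv2.resize(side,(320,326))]);cv2.imwrite("pics/g3.png",a)
E
```

```text
{'t': np.float64(6.55), 'tool_pos': array([ 496.61, -166.77,  120.24]), 'eef_rot': array([1.7996e+02, 1.0000e-02, 9.2980e+01]), 'contact_force': array([2.28, 0.39, 1.94]), 'ft_torque': array([ 0.05, -0.47,  0.04]), 'opening': np.float64(38.09), 'grasp_force': np.float64(49.04)}
```

View pics/g3.png

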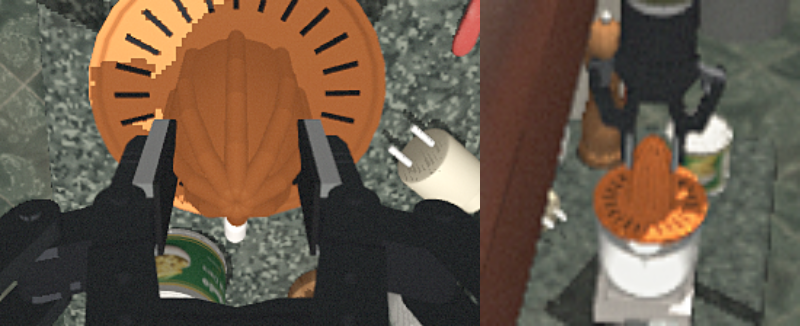

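Gripped, but at 38 mm width, so the pads sit on the rounded upper part of the dome. I'll open, lower carefully while watching the force, and grip again.

In the tool's units: 4 mm / 500 = 0.008, 2 mm / 500 = 0.004.

Request:
send_rows:
  targets: [75,0,0,0,0,0,0,75,0,0,0,0,0,0,75,0,0,0,0,0,0,75,0,0,0.004,0,0,0,75,0,0,0.008,0,0,0,75,0,0,0.008,0,0,0,75,0,0,0.008,0,0,0]

```text
t: 7.35
tool_pos: [496.2, -166.6, 115.8]
eef_rot: [-180.0, -0.0, 93.0]
contact_force: [0.1, -0.0, -0.7]
opening: 75.1
grasp_force: 0.0
```

In the tool's units: 2 mm / 500 = 0.004, 1 mm / 500 = 0.002.

Request:
send_rows:
  targets: [75,0,0,0.002,0,0,0,75,0,0,0.004,0,0,0,75,0,0,0.004,0,0,0]

```text
t: 7.65
tool_pos: [496.2, -166.6, 113.8]
eef_rot: [-180.0, -0.0, 93.0]
contact_force: [0.2, -0.3, -1.4]
opening: 75.3
grasp_force: 0.0
```

In the tool's units: 1 mm / 500 = 0.002.

Request:
send_rows:
  targets: [75,0,0,0.002,0,0,0,75,0,0,0.002,0,0,0]

```text
t: 7.85
tool_pos: [496.2, -166.6, 112.9]
eef_rot: [-180.0, -0.0, 93.0]
contact_force: [0.0, 0.2, 0.2]
opening: 75.0
grasp_force: 0.0
```

Request:
send_rows:
  targets: [50,0,0,0,0,0,0,30,0,0,0,0,0,0,20,0,0,0,0,0,0,20,0,0,0,0,0,0,20,0,0,0,0,0,0,20,0,0,0,0,0,0,20,0,0,0,0,0,0]

```text
t: 8.55
tool_pos: [496.6, -166.9, 113.3]
eef_rot: [180.0, 0.0, 93.0]
contact_force: [1.1, -1.1, 1.7]
opening: 41.0
grasp_force: 49.4
```

In the tool's units: 2 mm / 500 = 0.004, 1 mm / 500 = 0.002.

Request:
send_rows:
  targets: [75,0,0,0,0,0,0,75,0,0,0,0,0,0,75,0,0,0,0,0,0,75,0,0,0.002,0,0,0,75,0,0,0.004,0,0,0,75,0,0,0.004,0,0,0]

```text
t: 9.15
tool_pos: [496.1, -166.6, 110.7]
eef_rot: [-180.0, -0.0, 93.0]
contact_force: [0.5, 1.3, -0.6]
opening: 74.8
grasp_force: 0.0
```

In the tool's units: 2 mm / 500 = 0.004, 1 mm / 500 = 0.002.

Request:
send_rows:
  targets: [75,0,0,0.002,0,0,0,75,0,0,0.004,0,0,0,75,0,0,0.004,0,0,0]

```text
t: 9.45
tool_pos: [496.2, -166.6, 108.8]
eef_rot: [-180.0, -0.0, 93.0]
contact_force: [-0.2, -0.2, 0.2]
opening: 74.8
grasp_force: 0.0
```

In the tool's units: 2 mm / 500 = 0.004, 1 mm / 500 = 0.002.

Request:
send_rows:
  targets: [75,0,0,0.002,0,0,0,75,0,0,0.004,0,0,0,75,0,0,0.004,0,0,0]

```text
t: 9.75
tool_pos: [496.2, -166.6, 106.8]
eef_rot: [-180.0, -0.0, 93.0]
contact_force: [-0.4, 0.5, 0.5]
opening: 75.0
grasp_force: 0.0
```

```bash
python3 - <<'E'
from h import *
im=env.read_camera("wrist")[:,:,::-1].copy();sd=env.read_camera("side")[:,:,::-1].copy()
i=env.camera_info("wrist")
s=env.sense();print(np.round(s["contact_force"],1))
# candidate fingertip inner edges at 75 opening for several tip heights (near-camera pad edge)
for z,col in((107,(255,0,0)),(117,(0,255,0)),(127,(0,255,255)),(137,(255,255,0)),(147,(255,0,255))):
    for x in(496.4-37.5,496.4+37.5):
        for n,I in(("wrist",im),("side",sd)):
            p=proj(n,np.array([x,-155.7,z]));I[int(round(p[1])),int(round(p[0]))]=col
a=np.hstack([cv2.resize(im[160:384,100:430],(480,326),interpolation=0),cv2.resize(sd[90:180,240:328],(320,326),interpolation=0)])
cv2.imwrite("pics/g4.png",a)
E
```

```text
[-0.2  0.   0.3]
```

View pics/g4.png

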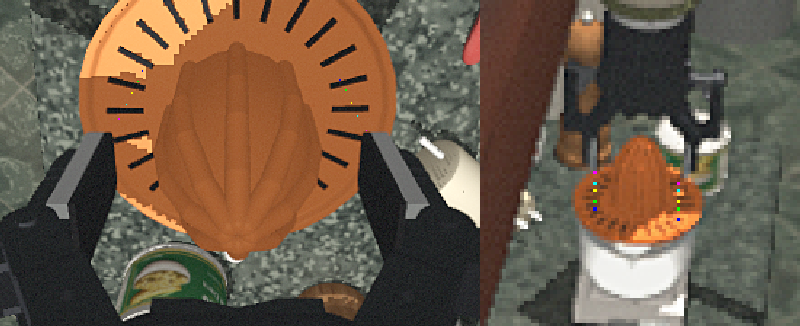

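The side view shows the fingertips at about z = 147, well above the nominal TCP height. The palm still has room over the dome tip. I'll keep lowering with force checks.

Request:
send_rows:
  targets: [75,0,0,0.002,0,0,0,75,0,0,0.004,0,0,0,75,0,0,0.006,0,0,0,75,0,0,0.008,0,0,0,75,0,0,0.008,0,0,0]

```text
t: 10.35
tool_pos: [496.1, -166.6, 102.7]
eef_rot: [-180.0, -0.0, 93.0]
contact_force: [-0.9, -0.1, -0.6]
opening: 74.9
grasp_force: 0.0
```

In the tool's units: 4 mm / 500 = 0.008, 3 mm / 500 = 0.006.

Request:
send_rows:
  targets: [75,0,0,0.002,0,0,0,75,0,0,0.004,0,0,0,75,0,0,0.006,0,0,0,75,0,0,0.008,0,0,0,75,0,0,0.008,0,0,0]

```text
t: 10.85
tool_pos: [496.2, -166.6, 98.7]
eef_rot: [-180.0, -0.0, 93.0]
contact_force: [0.1, 0.7, 0.4]
opening: 75.2
grasp_force: 0.0
```

Request:
send_rows:
  targets: [50,0,0,0,0,0,0,30,0,0,0,0,0,0,20,0,0,0,0,0,0,20,0,0,0,0,0,0,20,0,0,0,0,0,0,20,0,0,0,0,0,0,20,0,0,0,0,0,0]

```text
t: 11.55
tool_pos: [496.5, -166.9, 99.3]
eef_rot: [180.0, 0.0, 93.0]
contact_force: [-1.9, -1.5, 5.6]
opening: 50.1
grasp_force: 51.4
```

In the tool's units: 4 mm / 500 = 0.008, 3 mm / 500 = 0.006.

Request:
send_rows:
  targets: [75,0,0,0,0,0,0,75,0,0,0,0,0,0,75,0,0,0.002,0,0,0,75,0,0,0.004,0,0,0,75,0,0,0.006,0,0,0,75,0,0,0.008,0,0,0,75,0,0,0.008,0,0,0]

```text
t: 12.25
tool_pos: [496.2, -166.6, 94.7]
eef_rot: [-180.0, -0.0, 93.0]
contact_force: [0.1, 0.2, -0.2]
opening: 75.4
grasp_force: 0.0
```

In the tool's units: 4 mm / 500 = 0.008, 3 mm / 500 = 0.006.

Request:
send_rows:
  targets: [75,0,0,0.002,0,0,0,75,0,0,0.004,0,0,0,75,0,0,0.006,0,0,0,75,0,0,0.008,0,0,0,75,0,0,0.008,0,0,0]

```text
t: 12.75
tool_pos: [496.2, -166.6, 90.8]
eef_rot: [-180.0, -0.0, 93.0]
contact_force: [0.1, -0.6, -0.3]
opening: 75.4
grasp_force: 0.0
```

Request:
send_rows:
  targets: [50,0,0,0,0,0,0,30,0,0,0,0,0,0,20,0,0,0,0,0,0,20,0,0,0,0,0,0,20,0,0,0,0,0,0,20,0,0,0,0,0,0]

```text
t: 13.35
tool_pos: [496.5, -166.8, 91.3]
eef_rot: [180.0, 0.0, 93.0]
contact_force: [-2.1, 0.5, 3.3]
opening: 51.4
grasp_force: 52.0
```

```bash
python3 - <<'E'
from h import *
s=env.sense();print({k:np.round(s[k],2) for k in("t","tool_pos","contact_force","ft_torque","opening","grasp_force")})
im=env.read_camera("wrist")[:,:,::-1];sd=env.read_camera("side")[:,:,::-1].copy()
for z,col in((115,(255,0,0)),(143,(0,255,255)),(184,(255,0,255))):
    for x in((496.4-27,496.4+27) if z<180 else (496.4,)):
        p=proj("side",np.array([x,-166.6,z]));sd[int(round(p[1])),int(round(p[0]))]=col
cv2.imwrite("pics/g5.png",np.hstack([cv2.resize(im[160:384,100:430],(480,400),interpolation=2),cv2.resize(sd[90:180,246:318],(320,400),interpolation=0)]))
E
```

```text
{'t': np.float64(13.35), 'tool_pos': array([ 496.48, -166.81,   91.3 ]), 'contact_force': array([-2.07,  0.51,  3.25]), 'ft_torque': array([ 0.01,  0.14, -0.09]), 'opening': np.float64(51.42), 'grasp_force': np.float64(52.03)}
```

View pics/g5.png

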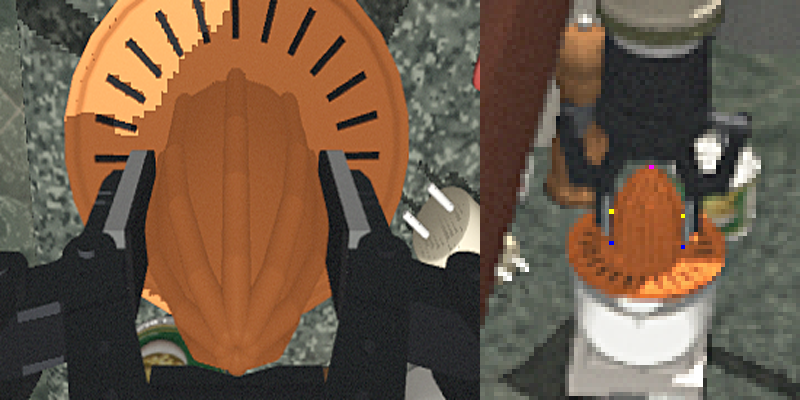

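Request:
send_rows:
  targets: [20,0,0,0,0,0,0,20,0,0,0,0,0,0,20,0,0,0,0,0,0]
  squeeze: 100

```text
t: 13.75
tool_pos: [496.6, -166.8, 91.6]
eef_rot: [180.0, 0.0, 93.0]
contact_force: [-0.8, 0.1, 6.8]
opening: 49.5
grasp_force: 102.1
```

In the tool's units: -0.6 mm / 500 = -0.0012, -0.3 mm / 500 = -0.0006, 0.17 rad / 4 = 0.0425.

Request:
send_rows:
  targets: [20,0,0,0,0,0,0.0125,20,0,0,-0.0006,0,0,0.025,20,0,0,-0.0012,0,0,0.0375,20,0,0,-0.0012,0,0,0.0425]

```text
t: 14.15
tool_pos: [496.7, -166.9, 91.9]
eef_rot: [180.0, 0.0, 83.2]
contact_force: [-0.1, -0.8, 3.4]
opening: 49.4
grasp_force: 102.8
```

```bash
cat > s.py <<'E'
from rig import env;import numpy as np
s=env.sense();print({k:np.round(s[k],2).tolist() for k in("t","tool_pos","eef_rot","contact_force","ft_torque","opening","grasp_force","joint_positions")})
E
python3 s.py
```

```text
{'t': 14.15, 'tool_pos': [496.66, -166.9, 91.89], 'eef_rot': [179.95, 0.03, 83.18], 'contact_force': [-0.07, -0.76, 3.4], 'ft_torque': [-0.2, 0.0, 0.59], 'opening': 49.37, 'grasp_force': 102.8, 'joint_positions': [-24.17, 0.16, 104.42, -0.01, 75.37, -17.35]}
```

In the tool's units: -0.9 mm / 500 = -0.0018, -0.6 mm / 500 = -0.0012, 0.17 rad / 4 = 0.0425.

Request:
send_rows:
  targets: [20,0,0,-0.0006,0,0,0.015,20,0,0,-0.0012,0,0,0.03,20,0,0,-0.0018,0,0,0.0425]

```text
t: 14.45
tool_pos: [496.4, -166.8, 92.2]
eef_rot: [180.0, 0.0, 73.4]
contact_force: [1.6, -1.5, -1.0]
opening: 49.7
grasp_force: 103.4
```

In the tool's units: -0.4 mm / 500 = -0.0008, -0.2 mm / 500 = -0.0004, 0.09 rad / 4 = 0.0225.

Request:
send_rows:
  targets: [20,0,0,-0.0004,0,0,0.0125,20,0,0,-0.0008,0,0,0.0225]

```text
t: 14.65
tool_pos: [496.5, -166.8, 92.4]
eef_rot: [180.0, 0.0, 68.3]
contact_force: [2.6, -1.4, -2.3]
opening: 49.2
grasp_force: 103.5
```

```bash
python3 s.py
```

```text
{'t': 14.65, 'tool_pos': [496.47, -166.77, 92.43], 'eef_rot': [179.98, 0.01, 68.29], 'contact_force': [2.58, -1.37, -2.32], 'ft_torque': [-0.35, -0.47, 0.61], 'opening': 49.17, 'grasp_force': 103.54, 'joint_positions': [-24.17, 0.12, 104.4, -0.01, 75.46, -2.46]}
```

In the tool's units: -0.3 mm / 500 = -0.0006, -0.2 mm / 500 = -0.0004, 0.1 rad / 4 = 0.025.

Request:
send_rows:
  targets: [20,0,0,-0.0004,0,0,0.0125,20,0,0,-0.0006,0,0,0.025]

```text
t: 14.85
tool_pos: [496.6, -166.8, 92.8]
eef_rot: [180.0, 0.0, 62.6]
contact_force: [3.1, -1.0, -1.5]
opening: 48.9
grasp_force: 103.6
```

In the tool's units: 0.1 rad / 4 = 0.025.

Request:
send_rows:
  targets: [20,0,0,0,0,0,0.0125,20,0,0,0,0,0,0.025]

```text
t: 15.05
tool_pos: [496.6, -166.8, 92.9]
eef_rot: [180.0, -0.0, 56.8]
contact_force: [2.5, -2.7, -2.3]
opening: 49.3
grasp_force: 103.6
```

In the tool's units: 0.1 rad / 4 = 0.025.

Request:
send_rows:
  targets: [20,0,0,0,0,0,0.0125,20,0,0,0,0,0,0.025]

```text
t: 15.25
tool_pos: [496.6, -166.9, 92.9]
eef_rot: [180.0, -0.0, 51.1]
contact_force: [2.9, -2.2, -1.8]
opening: 49.3
grasp_force: 103.6
```

```bash
python3 s.py
```

```text
{'t': 15.25, 'tool_pos': [496.61, -166.86, 92.87], 'eef_rot': [179.96, -0.0, 51.1], 'contact_force': [2.85, -2.18, -1.78], 'ft_torque': [-0.42, -0.57, 0.5], 'opening': 49.26, 'grasp_force': 103.64, 'joint_positions': [-24.17, 0.1, 104.37, -0.01, 75.49, 14.73]}
```

In the tool's units: -0.5 mm / 500 = -0.001, -0.3 mm / 500 = -0.0006, 0.1 rad / 4 = 0.025.

Request:
send_rows:
  targets: [20,0,0,-0.0006,0,0,0.0125,20,0,0,-0.001,0,0,0.025]

```text
t: 15.45
tool_pos: [496.5, -166.9, 93.2]
eef_rot: [180.0, 0.0, 45.4]
contact_force: [2.4, -3.1, -3.2]
opening: 49.5
grasp_force: 103.7
```

In the tool's units: -0.2 mm / 500 = -0.0004, 0.1 rad / 4 = 0.025.

Request:
send_rows:
  targets: [20,0,0,-0.0004,0,0,0.0125,20,0,0,-0.0004,0,0,0.025]

```text
t: 15.65
tool_pos: [496.6, -166.9, 93.5]
eef_rot: [180.0, -0.0, 39.6]
contact_force: [2.2, -3.1, -1.3]
opening: 49.3
grasp_force: 103.7
```

```bash
python3 s.py
```

```text
{'t': 15.65, 'tool_pos': [496.58, -166.95, 93.52], 'eef_rot': [179.96, -0.0, 39.64], 'contact_force': [2.19, -3.09, -1.3], 'ft_torque': [-0.49, -0.5, 0.5], 'opening': 49.33, 'grasp_force': 103.74, 'joint_positions': [-24.18, 0.06, 104.33, -0.02, 75.56, 26.19]}
```

In the tool's units: -0.5 mm / 500 = -0.001, -0.3 mm / 500 = -0.0006, -0.06 rad / 4 = -0.015.

Request:
send_rows:
  targets: [20,0,0,-0.0006,0,0,-0.015,20,0,0,-0.001,0,0,-0.03]

```text
t: 15.85
tool_pos: [496.5, -166.5, 93.7]
eef_rot: [180.0, -0.0, 46.7]
contact_force: [4.8, -0.6, -5.0]
opening: 49.2
grasp_force: 104.0
```

In the tool's units: -0.5 mm / 500 = -0.001, -0.3 mm / 500 = -0.0006, 0.12 rad / 4 = 0.03.

Request:
send_rows:
  targets: [20,0,0,-0.0006,0,0,0.015,20,0,0,-0.001,0,0,0.03]

```text
t: 16.05
tool_pos: [496.1, -166.8, 93.9]
eef_rot: [-180.0, 0.0, 39.6]
contact_force: [2.6, -4.3, -4.9]
opening: 49.5
grasp_force: 104.1
```

```bash
python3 s.py
```

```text
{'t': 16.05, 'tool_pos': [496.08, -166.84, 93.88], 'eef_rot': [-180.0, 0.04, 39.63], 'contact_force': [2.55, -4.34, -4.95], 'ft_torque': [-0.78, -0.66, 0.66], 'opening': 49.51, 'grasp_force': 104.1, 'joint_positions': [-24.18, 0.03, 104.33, -0.03, 75.66, 26.19]}
```

In the tool's units: 0.1 rad / 4 = 0.025.

Request:
send_rows:
  targets: [20,0,0,0,0,0,0.015,20,0,0,0,0,0,0.025]

```text
t: 16.25
tool_pos: [496.0, -166.8, 93.9]
eef_rot: [-180.0, 0.0, 33.9]
contact_force: [2.5, -3.5, -4.9]
opening: 49.4
grasp_force: 104.2
```

In the tool's units: 0.1 rad / 4 = 0.025.

Request:
send_rows:
  targets: [20,0,0,0,0,0,0.015,20,0,0,0,0,0,0.025]

```text
t: 16.45
tool_pos: [496.1, -166.9, 93.9]
eef_rot: [180.0, 0.0, 28.2]
contact_force: [2.8, -3.4, -5.0]
opening: 49.3
grasp_force: 104.2
```

```bash
python3 s.py
```

```text
{'t': 16.45, 'tool_pos': [496.07, -166.9, 93.92], 'eef_rot': [179.99, 0.04, 28.17], 'contact_force': [2.79, -3.41, -4.97], 'ft_torque': [-0.66, -0.58, 0.54], 'opening': 49.3, 'grasp_force': 104.24, 'joint_positions': [-24.18, 0.03, 104.33, -0.04, 75.66, 37.66]}
```

In the tool's units: -0.22 rad / 4 = -0.055.

Request:
send_rows:
  targets: [20,0,0,0,0,0,-0.03,20,0,0,0,0,0,-0.055]

```text
t: 16.65
tool_pos: [496.3, -166.5, 93.9]
eef_rot: [-180.0, -0.0, 41.1]
contact_force: [3.4, -1.2, -4.6]
opening: 49.0
grasp_force: 104.5
```

In the tool's units: -0.2 rad / 4 = -0.05.

Request:
send_rows:
  targets: [20,0,0,0,0,0,-0.025,20,0,0,0,0,0,-0.05]

```text
t: 16.85
tool_pos: [496.3, -166.5, 93.9]
eef_rot: [-180.0, -0.0, 52.5]
contact_force: [3.1, -1.0, -4.7]
opening: 49.2
grasp_force: 104.5
```

In the tool's units: -0.2 rad / 4 = -0.05.

Request:
send_rows:
  targets: [20,0,0,0,0,0,-0.025,20,0,0,0,0,0,-0.05]

```text
t: 17.05
tool_pos: [496.3, -166.4, 93.9]
eef_rot: [-180.0, -0.0, 64.0]
contact_force: [3.1, -0.8, -4.5]
opening: 49.4
grasp_force: 104.5
```

In the tool's units: -0.2 rad / 4 = -0.05.

Request:
send_rows:
  targets: [20,0,0,0,0,0,-0.025,20,0,0,0,0,0,-0.05]

```text
t: 17.25
tool_pos: [496.2, -166.4, 93.9]
eef_rot: [-180.0, -0.0, 75.4]
contact_force: [3.5, -1.2, -4.9]
opening: 49.5
grasp_force: 104.5
```

In the tool's units: -0.2 rad / 4 = -0.05.

Request:
send_rows:
  targets: [20,0,0,0,0,0,-0.025,20,0,0,0,0,0,-0.05]

```text
t: 17.45
tool_pos: [496.2, -166.3, 93.9]
eef_rot: [-180.0, -0.1, 86.9]
contact_force: [3.1, 1.3, -4.6]
opening: 49.3
grasp_force: 104.5
```

```bash
python3 s.py
```

```text
{'t': 17.45, 'tool_pos': [496.21, -166.29, 93.89], 'eef_rot': [-179.98, -0.05, 86.9], 'contact_force': [3.06, 1.33, -4.59], 'ft_torque': [-0.04, -0.63, -0.57], 'opening': 49.34, 'grasp_force': 104.52, 'joint_positions': [-24.18, 0.03, 104.33, 0.05, 75.68, -21.08]}
```

In the tool's units: -0.2 rad / 4 = -0.05.

Request:
send_rows:
  targets: [20,0,0,0,0,0,-0.025,20,0,0,0,0,0,-0.05]

```text
t: 17.65
tool_pos: [496.1, -166.3, 93.9]
eef_rot: [-180.0, -0.1, 98.4]
contact_force: [1.4, 0.0, -3.9]
opening: 49.2
grasp_force: 104.6
```

In the tool's units: -0.2 rad / 4 = -0.05.

Request:
send_rows:
  targets: [20,0,0,0,0,0,-0.025,20,0,0,0,0,0,-0.05]

```text
t: 17.85
tool_pos: [496.1, -166.3, 94.0]
eef_rot: [-180.0, -0.1, 109.8]
contact_force: [1.6, -0.9, -3.1]
opening: 49.0
grasp_force: 104.6
```

In the tool's units: -0.2 rad / 4 = -0.05.

Request:
send_rows:
  targets: [20,0,0,0,0,0,-0.025,20,0,0,0,0,0,-0.05]

```text
t: 18.05
tool_pos: [496.1, -166.4, 94.1]
eef_rot: [-180.0, -0.1, 121.3]
contact_force: [1.4, -0.2, -0.9]
opening: 49.3
grasp_force: 104.8
```

```bash
python3 s.py
```

```text
{'t': 18.05, 'tool_pos': [496.07, -166.41, 94.07], 'eef_rot': [-180.0, -0.05, 121.28], 'contact_force': [1.36, -0.18, -0.91], 'ft_torque': [-0.13, -0.26, -0.54], 'opening': 49.25, 'grasp_force': 104.82, 'joint_positions': [-24.18, 0.02, 104.32, 0.03, 75.71, -55.47]}
```

Pull falls off at about 28°, so the gap is here. I'll go to its middle and work the strainer up.

In the tool's units: -0.5 mm / 500 = -0.001, -0.2 mm / 500 = -0.0004, -0.16 rad / 4 = -0.04.

Request:
send_rows:
  targets: [20,0,0,-0.0004,0,0,-0.02,20,0,0,-0.001,0,0,-0.04]

```text
t: 18.25
tool_pos: [495.9, -166.4, 94.5]
eef_rot: [-180.0, -0.1, 130.4]
contact_force: [0.5, -0.1, -1.4]
opening: 49.1
grasp_force: 104.7
```

In the tool's units: -1.2 mm / 500 = -0.0024, -0.9 mm / 500 = -0.0018, 0.14 rad / 4 = 0.035.

Request:
send_rows:
  targets: [20,0,0,-0.0006,0,0,0.0175,20,0,0,-0.0012,0,0,0.035,20,0,0,-0.0018,0,0,0.0175,20,0,0,-0.0024,0,0,0]

```text
t: 18.65
tool_pos: [496.1, -166.4, 95.7]
eef_rot: [180.0, -0.1, 130.4]
contact_force: [2.0, 0.1, -2.4]
opening: 49.5
grasp_force: 104.7
```

```bash
python3 s.py
```

```text
{'t': 18.65, 'tool_pos': [496.05, -166.36, 95.67], 'eef_rot': [179.99, -0.06, 130.36], 'contact_force': [2.02, 0.12, -2.42], 'ft_torque': [-0.09, -0.4, -0.52], 'opening': 49.54, 'grasp_force': 104.69, 'joint_positions': [-24.18, -0.08, 104.24, 0.03, 75.89, -64.55]}
```

In the tool's units: -1.8 mm / 500 = -0.0036, -1.4 mm / 500 = -0.0028, 0.08 rad / 4 = 0.02.

Request:
send_rows:
  targets: [20,0,0,-0.0004,0,0,0.025,20,0,0,-0.0012,0,0,0.045,20,0,0,-0.0016,0,0,0.02,20,0,0,-0.0024,0,0,-0.005,20,0,0,-0.0028,0,0,0.02,20,0,0,-0.0036,0,0,0.045]

```text
t: 19.25
tool_pos: [496.0, -166.4, 97.5]
eef_rot: [-180.0, -0.0, 119.8]
contact_force: [1.6, -1.4, -2.0]
opening: 49.5
grasp_force: 104.6
```

In the tool's units: -1.8 mm / 500 = -0.0036, -1.4 mm / 500 = -0.0028, -0.2 rad / 4 = -0.05.

Request:
send_rows:
  targets: [20,0,0,-0.0004,0,0,-0.025,20,0,0,-0.0012,0,0,-0.05,20,0,0,-0.0016,0,0,-0.025,20,0,0,-0.0024,0,0,0,20,0,0,-0.0028,0,0,-0.025,20,0,0,-0.0036,0,0,-0.05]

```text
t: 19.85
tool_pos: [496.0, -166.4, 99.3]
eef_rot: [180.0, -0.1, 131.6]
contact_force: [1.2, -0.1, -2.7]
opening: 48.9
grasp_force: 104.7
```

```bash
python3 s.py
```

```text
{'t': 19.85, 'tool_pos': [496.02, -166.37, 99.31], 'eef_rot': [180.0, -0.06, 131.57], 'contact_force': [1.2, -0.08, -2.67], 'ft_torque': [-0.06, -0.34, -0.55], 'opening': 48.93, 'grasp_force': 104.74, 'joint_positions': [-24.18, -0.29, 104.05, 0.03, 76.29, -65.75]}
```

Working well. I'll continue the same way.

In the tool's units: -2 mm / 500 = -0.004, -1.6 mm / 500 = -0.0032, 0.2 rad / 4 = 0.05.

Request:
send_rows:
  targets: [20,0,0,-0.0006,0,0,0.025,20,0,0,-0.0014,0,0,0.05,20,0,0,-0.0018,0,0,0.025,20,0,0,-0.0028,0,0,0,20,0,0,-0.0032,0,0,0.025,20,0,0,-0.004,0,0,0.05]

```text
t: 20.45
tool_pos: [496.0, -166.5, 101.4]
eef_rot: [-180.0, -0.0, 119.8]
contact_force: [1.0, -1.2, -2.7]
opening: 49.7
grasp_force: 104.6
```

In the tool's units: -2 mm / 500 = -0.004, -1.6 mm / 500 = -0.0032, -0.2 rad / 4 = -0.05.

Request:
send_rows:
  targets: [20,0,0,-0.0006,0,0,-0.025,20,0,0,-0.0014,0,0,-0.05,20,0,0,-0.0018,0,0,-0.025,20,0,0,-0.0028,0,0,0,20,0,0,-0.0032,0,0,-0.025,20,0,0,-0.004,0,0,-0.05]

```text
t: 21.05
tool_pos: [496.4, -166.7, 104.0]
eef_rot: [180.0, 0.0, 131.6]
contact_force: [-0.2, -1.0, -0.1]
opening: 49.2
grasp_force: 105.0
```

In the tool's units: -2 mm / 500 = -0.004, -1.6 mm / 500 = -0.0032, 0.2 rad / 4 = 0.05.

Request:
send_rows:
  targets: [20,0,0,-0.0006,0,0,0.025,20,0,0,-0.0014,0,0,0.05,20,0,0,-0.0018,0,0,0.025,20,0,0,-0.0028,0,0,0,20,0,0,-0.0032,0,0,0.025,20,0,0,-0.004,0,0,0.05]

```text
t: 21.65
tool_pos: [495.7, -166.3, 105.3]
eef_rot: [-180.0, -0.1, 119.7]
contact_force: [-0.4, 0.6, -1.8]
opening: 49.6
grasp_force: 104.9
```

```bash
python3 s.py
```

```text
{'t': 21.65, 'tool_pos': [495.68, -166.25, 105.25], 'eef_rot': [-179.95, -0.09, 119.74], 'contact_force': [-0.43, 0.65, -1.82], 'ft_torque': [-0.0, -0.06, 0.02], 'opening': 49.65, 'grasp_force': 104.86, 'joint_positions': [-24.17, -0.63, 103.74, 0.01, 76.99, -53.91]}
```

Free: the torque is near zero and the force is just the strainer's weight. Lifting straight up.

In the tool's units: -70 mm / 500 = -0.14, -65 mm / 500 = -0.13.

Request:
send_rows:
  targets: [20,0,0,-0.006,0,0,0,20,0,0,-0.014,0,0,0,20,0,0,-0.022,0,0,0,20,0,0,-0.03,0,0,0,20,0,0,-0.04,0,0,0,20,0,0,-0.054,0,0,0,20,0,0,-0.074,0,0,0,20,0,0,-0.094,0,0,0,20,0,0,-0.114,0,0,0,20,0,0,-0.13,0,0,0,20,0,0,-0.14,0,0,0,20,0,0,-0.14,0,0,0]

```text
t: 22.85
tool_pos: [496.8, -166.9, 177.3]
eef_rot: [179.9, 0.1, 119.9]
contact_force: [0.2, 0.7, -1.2]
opening: 49.5
grasp_force: 104.9
```

```bash
python3 s.py; python3 - <<'E'
from h import *
S=env.sense()
for n in("scene","side"):
    env.read_camera(n)
    for q in("strainer","juice_jug","juicer_base"):
        print(n,q,[(np.round(d["location"]),round(d["p"],2)) for d in env.pinpoint(n,q)])
a=env.read_camera("scene")[150:310,190:400];b=env.read_camera("side")[80:280,210:340]
cv2.imwrite("pics/h1.png",np.hstack([cv2.resize(a,(480,366)),cv2.resize(b,(238,366))])[:,:,::-1])
# shift to saucer in tool axes
from scipy.spatial.transform import Rotation as R
r=R.from_euler("xyz",S["eef_rot"],degrees=True)
print(r.inv().apply([515.5-496.0,178.0+166.6,0]).round(1))
E
```

```text
{'t': 22.85, 'tool_pos': [496.83, -166.91, 177.27], 'eef_rot': [179.95, 0.07, 119.91], 'contact_force': [0.21, 0.7, -1.19], 'ft_torque': [0.03, -0.0, 0.01], 'opening': 49.53, 'grasp_force': 104.85, 'joint_positions': [-24.18, -3.78, 99.1, 0.0, 84.58, -54.09]}
scene strainer [(array([270., 250.]), 0.89), (array([332., 228.]), 0.63)]
scene juice_jug [(array([326., 273.]), 0.9)]
scene juicer_base [(array([328., 273.]), 0.75)]
side strainer [(array([282., 208.]), 0.92), (array([284., 132.]), 0.71)]
side juice_jug [(array([282., 164.]), 0.75)]
side juicer_base [(array([280., 169.]), 0.78)]
[ 2.890e+02  1.887e+02 -2.000e-01]
```

View pics/h1.png

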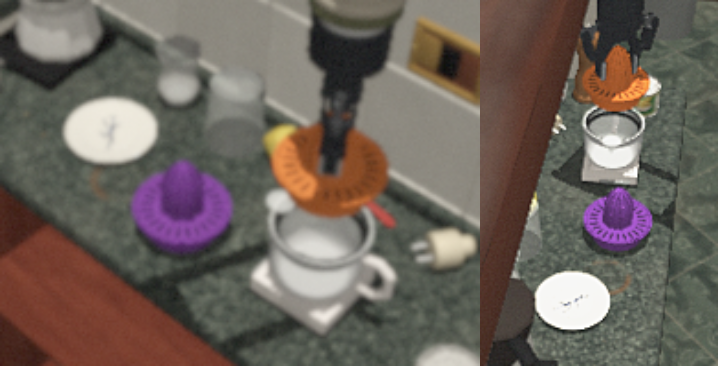

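The orange strainer is clear of the jug, and the jug is still seated. Moving over the saucer.

In the tool's units: 289 mm / 500 = 0.578, 284 mm / 500 = 0.568.

Request:
send_rows:
  targets: [20,0.03,0.02,0,0,0,0,20,0.084,0.054,0,0,0,0,20,0.15,0.098,0,0,0,0,20,0.22,0.144,0,0,0,0,20,0.29,0.19,0,0,0,0,20,0.36,0.236,0,0,0,0,20,0.43,0.28,0,0,0,0,20,0.496,0.324,0,0,0,0,20,0.544,0.356,0,0,0,0,20,0.568,0.37,0,0,0,0,20,0.578,0.3774,0,0,0,0,20,0.578,0.3774,0,0,0,0]

```text
t: 24.55
tool_pos: [515.8, 177.8, 176.1]
eef_rot: [-180.0, 0.0, 119.9]
contact_force: [-0.1, -0.8, -1.6]
opening: 49.4
grasp_force: 104.9
```

In the tool's units: 115 mm / 500 = 0.23, 110 mm / 500 = 0.22.

Request:
send_rows:
  targets: [20,0,0,0.03,0,0,0,20,0,0,0.08,0,0,0,20,0,0,0.13,0,0,0,20,0,0,0.17,0,0,0,20,0,0,0.2,0,0,0,20,0,0,0.22,0,0,0,20,0,0,0.23,0,0,0,20,0,0,0.23,0,0,0,20,0,0,0.23,0,0,0]

```text
t: 25.45
tool_pos: [516.5, 178.0, 62.1]
eef_rot: [179.9, 0.0, 119.9]
contact_force: [0.8, 0.7, -1.1]
opening: 49.3
grasp_force: 104.9
```

```bash
python3 s.py; python3 - <<'E'
from h import *
I={}
for n in("scene","side","wrist"):
    save(n,f"pics/p_{n}.png");I[n]=env.camera_info(n)
    print(n,[(q,np.round(d["location"]),round(d["p"],2)) for q in("strainer","saucer") for d in env.pinpoint(n,q)])
# flange ellipse in wrist by colour
im=cv2.imread("pics/p_wrist.png");m=cv2.inRange(cv2.cvtColor(im,cv2.COLOR_BGR2HSV),(5,120,70),(20,255,255))
m=cv2.morphologyEx(m,cv2.MORPH_CLOSE,np.ones((9,9)));c=max(cv2.findContours(m,0,1)[0],key=cv2.contourArea)
z=env.sense()["tool_pos"][2]-10.6+31
P=np.array([atz("wrist",q[0],z,I["wrist"])[:2] for q in c])
# robust circle of r=59
from scipy.optimize import least_squares
r=least_squares(lambda p:np.hypot(*(P-p).T)-59,P.mean(0),loss="soft_l1",f_scale=1.5);print("flange",r.x,np.median(abs(r.fun)))
E
```

```text
{'t': 25.45, 'tool_pos': [516.5, 178.02, 62.08], 'eef_rot': [179.92, 0.02, 119.91], 'contact_force': [0.77, 0.72, -1.13], 'ft_torque': [0.04, 0.02, -0.01], 'opening': 49.3, 'grasp_force': 104.85, 'joint_positions': [13.64, 5.43, 102.28, -0.0, 72.21, -16.27]}
scene [('strainer', array([239., 194.]), 0.93), ('strainer', array([266., 251.]), 0.92), ('strainer', array([236., 183.]), 0.41), ('saucer', array([239., 210.]), 0.56)]
side [('strainer', array([258., 232.]), 0.88), ('strainer', array([284., 205.]), 0.85), ('saucer', array([259., 246.]), 0.61)]
wrist [('strainer', array([260., 220.]), 0.58)]
flange [515.60352932 177.11150277] 1.153432039667834
```

In the tool's units: 36 mm / 500 = 0.072, 34 mm / 500 = 0.068.

Request:
send_rows:
  targets: [20,0,0,0.016,0,0,0,20,0,0,0.036,0,0,0,20,0,0,0.052,0,0,0,20,0,0,0.062,0,0,0,20,0,0,0.068,0,0,0,20,0,0,0.072,0,0,0,20,0,0,0.072,0,0,0]

```text
t: 26.6
tool_pos: [515.7, 177.9, 25.0]
eef_rot: [-180.0, -0.0, 119.9]
contact_force: [-0.2, -0.8, -1.6]
opening: 49.2
grasp_force: 104.9
```

In the tool's units: 2 mm / 500 = 0.004, 1.4 mm / 500 = 0.0028.

Request:
send_rows:
  targets: [20,0,0,0.0014,0,0,0,20,0,0,0.0028,0,0,0,20,0,0,0.004,0,0,0,20,0,0,0.004,0,0,0]

```text
t: 27.0
tool_pos: [515.8, 177.9, 23.3]
eef_rot: [180.0, 0.0, 119.9]
contact_force: [-0.6, 0.4, -2.0]
opening: 49.3
grasp_force: 104.9
```

In the tool's units: 1 mm / 500 = 0.002, 0.5 mm / 500 = 0.001.

Request:
send_rows:
  targets: [20,0,0,0.001,0,0,0,20,0,0,0.002,0,0,0,20,0,0,0.002,0,0,0]

```text
t: 27.3
tool_pos: [515.9, 177.9, 22.3]
eef_rot: [180.0, 0.0, 119.9]
contact_force: [0.1, -0.4, -0.2]
opening: 49.2
grasp_force: 104.9
```

In the tool's units: 1 mm / 500 = 0.002, 0.5 mm / 500 = 0.001.

Request:
send_rows:
  targets: [20,0,0,0.001,0,0,0,20,0,0,0.002,0,0,0,20,0,0,0.002,0,0,0]

```text
t: 27.6
tool_pos: [516.2, 177.6, 21.7]
eef_rot: [180.0, 0.0, 119.9]
contact_force: [-0.0, -4.1, 4.0]
opening: 49.3
grasp_force: 105.4
```

It has touched down with a 4 N load. Now I'll ease the grip and open slowly.

Request:
send_rows:
  targets: [20,0,0,0.0004,0,0,0,20,0,0,0.0004,0,0,0]
  squeeze: 50

```text
t: 27.8
tool_pos: [516.3, 177.6, 21.6]
eef_rot: [180.0, 0.0, 119.9]
contact_force: [-1.5, -4.4, 7.4]
opening: 49.6
grasp_force: 105.5
```

Request:
send_rows:
  targets: [20,0,0,0,0,0,0,20,0,0,0,0,0,0]
  squeeze: 20

```text
t: 28.0
tool_pos: [516.2, 177.6, 21.6]
eef_rot: [180.0, 0.0, 119.9]
contact_force: [-0.3, -4.0, 6.4]
opening: 49.3
grasp_force: 105.5
```

Request:
send_rows:
  targets: [52,0,0,0,0,0,0,54,0,0,0,0,0,0,57,0,0,0,0,0,0,62,0,0,0,0,0,0,68,0,0,0,0,0,0,75,0,0,0,0,0,0,80,0,0,0,0,0,0,85,0,0,0,0,0,0,85,0,0,0,0,0,0]

```text
t: 28.9
tool_pos: [515.8, 177.9, 21.0]
eef_rot: [180.0, -0.0, 119.9]
contact_force: [-0.0, 0.4, -0.3]
opening: 84.8
grasp_force: 0.0
```

In the tool's units: -210 mm / 500 = -0.42, -190 mm / 500 = -0.38.

Request:
send_rows:
  targets: [85,0,0,-0.01,0,0,0,85,0,0,-0.03,0,0,0,85,0,0,-0.06,0,0,0,85,0,0,-0.1,0,0,0,85,0,0,-0.15,0,0,0,85,0,0,-0.2,0,0,0,85,0,0,-0.26,0,0,0,85,0,0,-0.32,0,0,0,85,0,0,-0.38,0,0,0,85,0,0,-0.42,0,0,0,85,0,0,-0.42,0,0,0]

```text
t: 30.0
tool_pos: [518.0, 178.5, 236.8]
eef_rot: [179.5, 0.1, 119.9]
contact_force: [-0.6, 0.7, 0.6]
opening: 85.0
grasp_force: 0.0
```

```bash
python3 s.py; python3 - <<'E'
from h import *
from scipy.optimize import least_squares
L={}
for n in("scene","side","wrist"):
    save(n,f"pics/f_{n}.png");i=env.camera_info(n)
    print(n,[(q,np.round(d["location"]),round(d["p"],2)) for q in("strainer","saucer","juice_jug") for d in env.pinpoint(n,q)])
im=cv2.imread("pics/f_wrist.png");m=cv2.inRange(cv2.cvtColor(im,cv2.COLOR_BGR2HSV),(5,120,70),(20,255,255))
m=cv2.morphologyEx(m,cv2.MORPH_CLOSE,np.ones((9,9)));c=max(cv2.findContours(m,0,1)[0],key=cv2.contourArea)
for z in(41,44):
    P=np.array([atz("wrist",q[0],z,i)[:2] for q in c]);r=least_squares(lambda p:np.hypot(*(P-p[:2]).T)-p[2],[*P.mean(0),59],loss="soft_l1");print("flange",r.x,np.median(abs(r.fun)),abs(r.fun).max())
print("jug",[proj(n,np.array([496.3,-166.6,13])).round() for n in("scene","side")],"str",[proj(n,np.array([515.5,177.5,10])).round() for n in("scene","side")])
E
```

```text
{'t': 30.0, 'tool_pos': [518.02, 178.49, 236.83], 'eef_rot': [179.53, 0.13, 119.91], 'contact_force': [-0.63, 0.68, 0.64], 'ft_torque': [-0.01, -0.02, -0.0], 'opening': 84.96, 'grasp_force': 0.0, 'joint_positions': [13.65, -1.87, 91.07, 0.0, 90.32, -16.26]}
scene [('strainer', array([236., 206.]), 0.84), ('strainer', array([270., 248.]), 0.66), ('strainer', array([314., 220.]), 0.39), ('saucer', array([238., 213.]), 0.75), ('juice_jug', array([326., 274.]), 0.62)]
side [('strainer', array([285., 207.]), 0.86), ('strainer', array([262., 242.]), 0.77), ('saucer', array([262., 247.]), 0.71), ('juice_jug', array([281., 166.]), 0.96), ('juice_jug', array([284., 147.]), 0.32)]
wrist [('strainer', array([262., 149.]), 0.83), ('strainer', array([165., 240.]), 0.68), ('juice_jug', array([263., 159.]), 0.51)]
flange [515.9203026  176.93268479  58.87732882] 0.2940687829544828 0.9627414452377181
flange [515.56979678 177.53424391  58.39249357] 0.2916368160690652 0.954775938359397
jug [array([326., 271.]), array([282., 168.])] str [array([238., 206.]), array([261., 244.])]
```

```bash
python3 -c "
from rig import env
print(env.job_done())"
```

```text
the job is handed in; nothing more can be done
None
```

The job is handed in at about 30 s: the orange strainer stands upright on the saucer within about 1 mm of its centre, the jug still looks seated, and nothing else was touched; the hand-in returned no verdict.

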